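# Snap the cap onto the open sprinkle shaker

### The job

One of the three sprinkle shakers on the counter has been left open: pick up the loose cap, press it straight down onto that shaker's neck until you feel it snap, and keep pressing down firmly for a good second after the force drops, so that it is fully home all round. Then lift the shaker by its cap and finish while holding it upright, still and about 10 cm clear of the counter; do not put it down or let go. Leave the closed shakers, their caps and the other things on the counter where they stand.

Things in the scene. Friction and masses are not known exactly. Their poses are not given: they have to be found in the camera images.
- cap_center (a point): the loose cap: black ribbed round plastic, 53 mm across, 30 mm high, closed top, standing mouth down on the counter; this point is its centre, 15 mm above its mouth, z up. Mouth 42 mm across inside a lip 5 mm high, bore 48 mm above it, top 4 mm thick. 25 g. Gripped by its sides with the fingertips 10 mm above its mouth, it leaves them clear of the shaker's shoulder when home.
- fitted_1_center (a point): an identical cap that already sits fully home on one of the closed shakers; this point is its centre.
- fitted_2_center (a point): an identical cap that already sits fully home on the other closed shaker; this point is its centre.
- shaker_a: one of three identical sprinkle shakers, loose: clear round body 66 mm across, 84 mm high, a short shoulder, then a white neck 40 mm across up to 123 mm with a flat sifter on top; its top edge tapers to 33 mm across over the last 4 mm. About 0.25 kg. Origin: centre of the underside, z up. Two of the three have a cap on, one has a bare neck; which one varies.
- shaker_b: one of three identical sprinkle shakers, loose: clear round body 66 mm across, 84 mm high, a short shoulder, then a white neck 40 mm across up to 123 mm with a flat sifter on top; its top edge tapers to 33 mm across over the last 4 mm. About 0.25 kg. Origin: centre of the underside, z up. Two of the three have a cap on, one has a bare neck; which one varies.
- shaker_c: one of three identical sprinkle shakers, loose: clear round body 66 mm across, 84 mm high, a short shoulder, then a white neck 40 mm across up to 123 mm with a flat sifter on top; its top edge tapers to 33 mm across over the last 4 mm. About 0.25 kg. Origin: centre of the underside, z up. Two of the three have a cap on, one has a bare neck; which one varies.
- shaker_a_rim (a point): of shaker_a: centre of the neck's top, 123 mm above the underside. 17 mm below it four sprung lugs stand out 3 mm. A pressed cap first meets them with its centre 1 mm above this point, needs 10 to 17 N to go over them, snaps (force falls away) within 2 to 9 mm more, and is home when its top bears on the neck: centre 11 mm below this point, mouth 97 mm above the underside. Only a similar pull frees it.
- shaker_b_rim (a point): of shaker_b: centre of the neck's top, 123 mm above the underside. 17 mm below it four sprung lugs stand out 3 mm. A pressed cap first meets them with its centre 1 mm above this point, needs 10 to 17 N to go over them, snaps (force falls away) within 2 to 9 mm more, and is home when its top bears on the neck: centre 11 mm below this point, mouth 97 mm above the underside. Only a similar pull frees it.
- shaker_c_rim (a point): of shaker_c: centre of the neck's top, 123 mm above the underside. 17 mm below it four sprung lugs stand out 3 mm. A pressed cap first meets them with its centre 1 mm above this point, needs 10 to 17 N to go over them, snaps (force falls away) within 2 to 9 mm more, and is home when its top bears on the neck: centre 11 mm below this point, mouth 97 mm above the underside. Only a similar pull frees it.
- jar: closed glass sprinkle jar with a steel lid, 78 mm across, 130 mm high, loose; a bystander. Origin: centre of the underside.
- cupcake: one frosted cupcake, 74 mm across, 69 mm high, loose; a bystander. Origin: centre of the underside.
- spatula: offset icing spatula lying flat, 280 mm long, 30 mm wide, 18 mm high at its wooden handle, loose; a bystander. Origin: near its middle, on the counter; x along the blade.
- pan: aluminium tray 336 mm by 246 mm with six cupcakes, 72 mm high in all, fixed; a bystander. Origin: centre of its underside, long side along x.
Not all that is in view belongs to the job. What is shaped like the shaker_a but green is not meant. What is shaped like the part that bears cap_center but red is not meant.

How it is judged:
By the outcome, as a careful person would: the job done as asked, in the order asked, and still so for the second after the job is handed in, while the arm keeps its last pose, push and grip.
It also fails if it takes over 54 s, if anything falls off the work surface, if the arm or the gripper's body presses on something with over 40 N, if the wrist force passes 120 N, or if a joint passes its speed limit or range.

### The arm

A 6-joint arm with a two-finger parallel gripper is mounted at the origin on the work surface. World frame = base frame: x ahead of the robot, y to its left, z up, the work surface at z = 0. Lengths are in mm, angles in rad, forces in N, time in s.
With the tool pointing down it reaches from about 275 to 725 mm from the base axis. Payload 5.6 kg.
Tool frame: the origin (TCP) lies midway between the tips of the shut fingers; the grasp point (between the pads) lies 19 mm behind it; z points along the fingers, y is the line along which they close (so a half turn about z gives the same grasp; the last joint's range is limited). The gripper opens to 85 mm and grips with 20 to 120 N. Pads are 22 mm wide; open, the fingers measure 114 mm over their backs; the gripper's body (76 mm by 85 mm) begins 54 mm behind the grasp point. The pads swing forward as they close: fully open they stand 13 mm farther back than shut.
Start: joints at [-0.821, 0.255, 0.108, 0, -1.424, -0.285], TCP at [246.552, -491.635, 231.283] pointing down, gripper open.
Joint ranges: [-2.95, 2.95], [-1.21, 1.97], [-1.09, 1.5], [-2.87, 1.71], [-2.94, -0.07], [-3.05, 3.05]. Speed limits (rad/s): [2.57, 2.57, 3.14, 3.14, 3.14, 3.14].

### API

Orientations are given as a rotation vector (axis times angle).
In Python, from station import arm, grab_frame, calibration, order gives the robot as it stands.
- The arm moves only by the tool play_rows, never from a script. Its argument "moves" is a list of rows, each a list of 7 numbers: the shift along the tool's x, y, z in m, then the turn, a rotation vector about the tool's x, y, z in degrees, then the opening in per cent of the stroke, from 0 (shut) to 100 (fully open). In form: [[x, y, z, rx, ry, rz, hand], ...]. A call has 1 to 20 rows; each row is the pose to reach, as a shift and turn from the pose commanded when the call began, along the tool's axes at that moment; what a row does not reach only later rows make up. A row lasts 1/8 s, in which the tool goes at most 62.5 mm and 10.7 degrees, less where a joint would pass 70% of its speed; a pose out of reach is approached as far as the arm can. A call with a gripper value outside its range is refused whole. The fingers move at their own pace and stop on an object; the grip force is fixed at half the most. Time passes only in rows, so rows that repeat a pose let the fingers close. It gives the time, the measured TCP pose, the force, the opening and the grip force at its end, in the units of the state.
- arm.observe(): the state, without advancing time (a new reading comes with each control period).
- grab_frame(name): name is "scene" or "top"; returns (picture, depth): 480x640x3 uint8, red, green, blue; 480x640 float32, mm along the optical axis (not along the pixel's ray), 0 where there is no reading.
- calibration(name): a dict with "camera_matrix" (3x3 intrinsics, pixels), "extrinsics" (4x4, takes a point from world to camera coordinates). Camera axes: x right, y down, z forward; pixel columns grow to the right and rows downward; lengths in mm; the calibration is good to about 2 mm. A picture is of the moment at which its call begins. calibration takes no time and is no camera call.
- order.sign_off(): hands the job in; it is judged then, once.
The state is a dict: "t": time; "joints": joint angles; "joint_velocities": joint speeds; "joint_torque": joint torques, N m; "ee_pos": TCP position; "tool_rot": TCP orientation; "ft_force": force on the tool from outside, world axes, zero at the start; "ft_torque": the same for the moment, N m; "opening": finger opening in mm; "grip_force": force on a finger pad.
Only numpy, scipy, OpenCV 4.12 (cv2) and the standard library are available. Lean on these libraries where they do the work, as an engineer would, in place of code of your own. Each camera call takes 0.05 s, during which the arm holds its last target. There are 200 camera calls.

## Working session

There is one attempt and no reset: what is moved stays moved. The work goes in short steps, Python scripts to look and compute and a tool call to move; the robot and the scene stay as the last step left them, time stands still between calls to the robot, and variables do not carry over. Pictures are saved under pics/ and viewed, at most 10 in all, crops included, and the job is handed in when it is done.

Besides the shell and the picture viewer there is one more tool, called after "Emit:" as name(argument=value, ...) on one line, values as JSON. play_rows: Moves the arm, as the interface text tells. Its arguments: {"type":"object","properties":{"moves":{"type":"array","items":{"type":"array","items":{"type":"number"}}}},"required":["moves"]}

```bash
mkdir -p pics; python3 - <<'E'
from station import arm, grab_frame, calibration
import cv2,numpy as np
for n in ("scene","top"):
    p,d=grab_frame(n); cv2.imwrite(f"pics/{n}0.png",p[:,:,::-1]); np.save(f"{n}0.npy",d); np.save(f"{n}0p.npy",p)
    c=calibration(n); print(n,np.round(c["camera_matrix"],1).tolist(),np.round(c["extrinsics"],3).tolist())
s=arm.observe(); print(s)
E
```

```text
scene [[501.7, 0.0, 322.4], [0.0, 501.7, 242.1], [0.0, 0.0, 1.0]] [[0.371, 0.928, 0.019, -151.361], [0.635, -0.238, -0.735, -309.738], [-0.678, 0.285, -0.678, 1631.661], [0.0, 0.0, 0.0, 1.0]]
top [[458.6, 0.0, 310.6], [0.0, 458.6, 237.8], [0.0, 0.0, 1.0]] [[-0.022, -1.0, -0.007, -29.115], [-0.993, 0.023, -0.115, 572.6], [0.115, 0.004, -0.993, 1374.322], [0.0, 0.0, 0.0, 1.0]]
{'t': 0.1, 'joints': array([-8.21390875e-01,  2.55713782e-01,  1.07160880e-01, -3.84565642e-04,
       -1.42388802e+00, -2.84652419e-01]), 'joint_velocities': array([-1.87342479e-03,  4.43958409e-05,  3.86810171e-03,  8.87840134e-04,
       -7.59781763e-04, -1.57858619e-04]), 'joint_torque': array([-2.51610720e-03, -3.87603450e+01,  2.38473183e+01,  5.37794575e+00,
       -3.79936086e-03, -5.56920824e-06]), 'ee_pos': array([ 246.39037464, -491.25275694,  230.48893463]), 'tool_rot': array([ 7.23282112e-01, -3.05670264e+00, -2.54061449e-03]), 'ft_force': array([-0.27435913, -0.23451591, -0.03294633]), 'ft_torque': array([ 0.01824391, -0.01883841,  0.03642264]), 'grip_force': 0.0, 'opening': 85.44018152018141}
```

View pics/scene0.png

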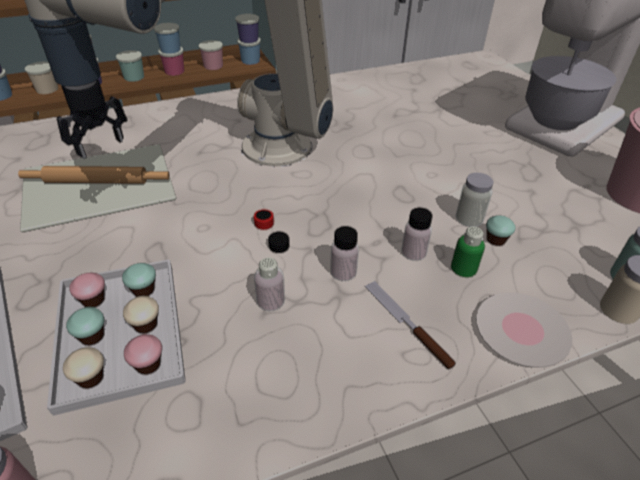

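View pics/top0.png

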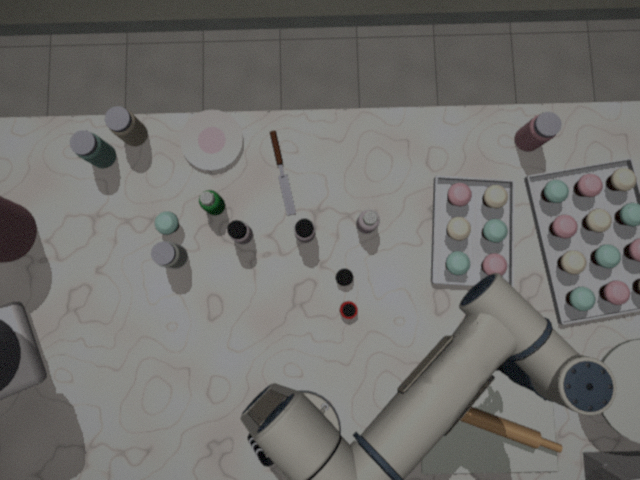

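The scene view shows the loose cap at (279,242) and the open shaker with its neck at (267,267). In the top view they are at (345,277) and (369,217). The red cap and green shaker are decoys.

```bash
cat > h.py <<'E'
import numpy as np,cv2
from station import calibration
def pts(n,d):
    c=calibration(n);K=c["camera_matrix"];E=c["extrinsics"]
    v,u=np.mgrid[:480,:640]
    P=np.stack([(u-K[0,2])/K[0,0]*d,(v-K[1,2])/K[1,1]*d,d],-1)
    return (P-E[:3,3])@E[:3,:3]
def plane(n,u,v,z):
    c=calibration(n);K=c["camera_matrix"];E=c["extrinsics"];R=E[:3,:3]
    o=-R.T@E[:3,3]; r=R.T@np.linalg.solve(K,[u,v,1.]); return o+r*(z-o[2])/r[2]
E
python3 - <<'E'
from h import *
rois={"top":{"cap":(345,277,14),"neck":(369,218,18),"f1":(304,229,16),"f2":(238,231,16)},"scene":{"cap":(279,242,15),"neck":(268,267,14),"f1":(345,237,16),"f2":(420,218,16)}}
zt={"cap":30,"neck":123,"f1":127,"f2":127}
for n in rois:
    d=np.load(n+"0.npy");p=np.load(n+"0p.npy").astype(int);W=pts(n,d)
    for k,(u,v,r) in rois[n].items():
        s=np.s_[v-r:v+r+1,u-r:u+r+1]
        w=W[s].reshape(-1,3); ok=d[s].ravel()>0
        m=ok&(abs(w[:,2]-zt[k])<4); q=w[m]
        (c,rad)=cv2.minEnclosingCircle(q[:,:2].astype(np.float32)) if len(q) else ((0,0),0)
        print(n,k,len(q),q.mean(0).round(1),"circ",np.round(c,1),round(rad,1), "maxz",np.percentile(w[ok,2],98).round(1))
        if k!="neck":
            b=(p[s].max(2)<50).astype(np.uint8); cs,_=cv2.findContours(b,0,2); c=max(cs,key=cv2.contourArea); x,y,ww,hh=cv2.boundingRect(c)
            M=cv2.moments(c); cu,cv_=u-r+M["m10"]/M["m00"],v-r+M["m01"]/M["m00"]
            print("   blob",round(cu,1),round(cv_,1),ww,hh,plane(n,cu,cv_,zt[k]-15).round(1))
E
```

```text
top cap 206 [ 450.7 -141.    30.4] circ [ 451.1 -141.9] 26.8 maxz 34.3
   blob 344.1 277.1 17 17 [ 449.7 -142.2   15. ]
top neck 119 [ 617.4 -215.1  123. ] circ [ 617.4 -215.2] 19.1 maxz 125.6
top f1 242 [592.6 -23.  127.4] circ [592.9 -23. ] 27.1 maxz 131.1
   blob 303.9 228.0 17 19 [591.6 -23.6 112. ]
top f2 232 [592.8 171.1 127.2] circ [591.8 171.4] 26.9 maxz 131.4
   blob 236.7 229.4 18 18 [592.  171.7 112. ]
scene cap 246 [ 456.7 -139.8   29.9] circ [ 454. -139.] 28.2 maxz 32.7
   blob 278.4 241.8 21 20 [ 452.  -138.6   15. ]
scene neck 193 [ 623.6 -214.3  122.5] circ [ 622.5 -214.3] 20.0 maxz 125.0
scene f1 314 [598.4 -22.5 127.3] circ [596.4 -22.3] 28.2 maxz 129.4
   blob 345.3 237.8 22 23 [594.7 -20.6 112. ]
scene f2 276 [598.8 171.9 127.5] circ [596.5 172.7] 28.0 maxz 129.5
   blob 419.9 218.6 23 22 [594.6 174.8 112. ]
```

Emit:
play_rows(moves=[[-0.055,0.035,0,0,0,5,100],[-0.11,0.07,0,0,0,10,100],[-0.165,0.105,0,0,0,15,100],[-0.22,0.14,0,0,0,20,100],[-0.275,0.18,0,0,0,25,100],[-0.33,0.215,0.03,0,0,26.6,100],[-0.3411,0.2223,0.07,0,0,26.6,100],[-0.3411,0.2223,0.11,0,0,26.6,100],[-0.3411,0.2223,0.13,0,0,26.6,100],[-0.3411,0.2223,0.13,0,0,26.6,100],[-0.3411,0.2223,0.13,0,0,26.6,100],[-0.3411,0.2223,0.13,0,0,26.6,100]])

```text
t: 1.6
ee_pos: [452.6, -140.2, 102.5]
tool_rot: [-0.001, 3.139, -0.0]
ft_force: [-0.3, 0.5, 0.6]
opening: 85.4
grip_force: 0.0
```

Emit:
play_rows(moves=[[0,0,0.03,0,0,0,100],[0,0,0.06,0,0,0,100],[0,0,0.08,0,0,0,100],[0,0,0.09,0,0,0,100],[0,0,0.094,0,0,0,100],[0,0,0.094,0,0,0,100],[0,0,0.094,0,0,0,60],[0,0,0.094,0,0,0,50],[0,0,0.094,0,0,0,40],[0,0,0.094,0,0,0,30],[0,0,0.094,0,0,0,30],[0,0,0.094,0,0,0,30]])

```text
t: 3.1
ee_pos: [452.5, -140.1, 8.4]
tool_rot: [-0.002, 3.14, -0.001]
ft_force: [-2.2, 1.0, 5.8]
opening: 51.2
grip_force: 62.7
```

```bash
python3 - <<'E'
from station import arm, grab_frame
import cv2
p,d=grab_frame("scene"); cv2.imwrite("pics/s1.png",cv2.resize(p[150:330,180:400,::-1],None,fx=3,fy=3))
s=arm.observe(); print(s["ee_pos"],s["opening"],s["grip_force"],s["ft_force"])
E
```

```text
[ 452.53891917 -140.14350854    8.34527253] 51.30425433759866 62.675896659493446 [-0.38030227  0.47958304  6.57455555]
```

View pics/s1.png

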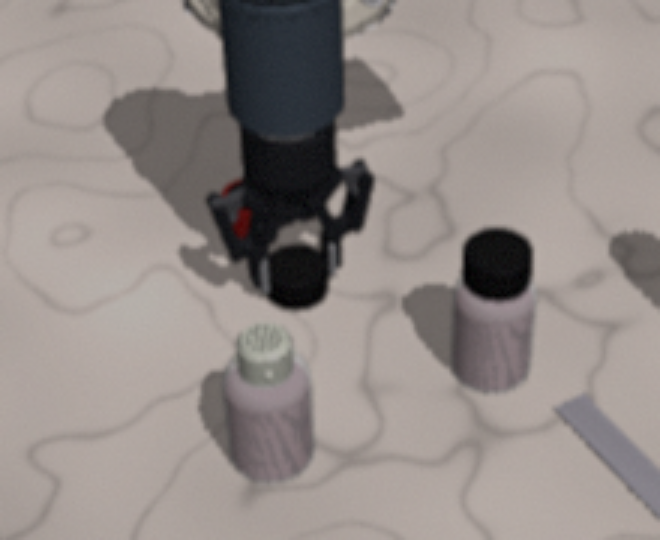

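The cap is gripped at 51 mm opening, with 63 N on the pads. Next I lift it and carry it over the neck.

Emit:
play_rows(moves=[[0,0,-0.01,0,0,0,30],[0,0,-0.04,0,0,0,30],[0,0,-0.08,0,0,0,30],[0,0,-0.12,0,0,0,30],[0,0,-0.15,0,0,0,30],[-0.02,-0.01,-0.165,0,0,0,30],[-0.05,-0.022,-0.165,0,0,0,30],[-0.09,-0.04,-0.165,0,0,0,30],[-0.13,-0.058,-0.165,0,0,0,30],[-0.155,-0.069,-0.165,0,0,0,30],[-0.1675,-0.0746,-0.16,0,0,0,30],[-0.1675,-0.0746,-0.145,0,0,0,30],[-0.1675,-0.0746,-0.14,0,0,0,30],[-0.1675,-0.0746,-0.14,0,0,0,30],[-0.1675,-0.0746,-0.14,0,0,0,30]])

```text
t: 5.03
ee_pos: [619.3, -214.4, 148.1]
tool_rot: [-0.001, 3.141, -0.0]
ft_force: [-0.3, -0.6, -0.5]
opening: 51.2
grip_force: 62.5
```

```bash
python3 - <<'E'
from station import arm, grab_frame
from h import *
p,d=grab_frame("scene"); cv2.imwrite("pics/s2.png",cv2.resize(p[200:330,200:340,::-1],None,fx=4,fy=4,interpolation=cv2.INTER_CUBIC)); np.save("s2.npy",d); np.save("s2p.npy",p)
s=arm.observe(); print(s["ee_pos"],s["opening"],s["grip_force"],s["ft_force"])
E
```

```text
[ 619.39892634 -214.43905929  148.15724494] 51.203007321272665 62.47305929660797 [0.40849607 0.09697678 0.15837672]
```

View pics/s2.png

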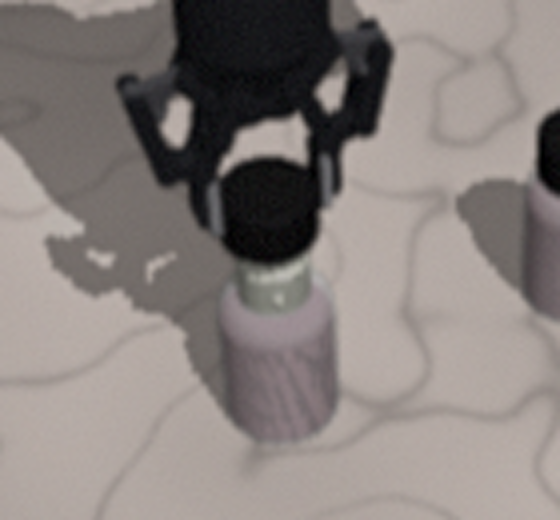

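```bash
python3 - <<'E'
from h import *
c=calibration("scene");K=c["camera_matrix"];E=c["extrinsics"]
for z in (40,108,155,162,170):
    q=K@(E[:3,:3]@np.array([620,-214.7,z])+E[:3,3]); print(z,(q[:2]/q[2]).round(2), ((q[:2]/q[2])-200).round(2)*4, "px/mm",round(K[0,0]/q[2],3))
# cap top in hand
d=np.load("s2.npy");W=pts("scene",d);v,u=np.mgrid[:480,:640]
m=(abs(u-267)<16)&(v>235)&(v<266)&(abs(W[...,2]-170)<4)
q=W[m];print(len(q),q.mean(0),cv2.minEnclosingCircle(q[:,:2].astype(np.float32)), q.min(0),q.max(0))
m=(abs(u-267)<16)&(v>235)&(v<275)&(d>0); print(np.percentile(W[m][:,2],[2,50,80,90,98]))
p=np.load("s2p.npy").astype(int).max(2)
for r in (245,250,255,258,268,271,274,290): print(r,p[r,250:292].tolist())
E
```

```text
40 [268.9  289.23] [275.6  356.92] px/mm 0.447
108 [267.23 267.96] [268.92 271.84] px/mm 0.466
155 [265.98 252.17] [263.92 208.68] px/mm 0.48
162 [265.79 249.73] [263.16 198.92] px/mm 0.482
170 [265.57 246.92] [262.28 187.68] px/mm 0.485
392 [ 623.80880688 -213.54009167  169.88327243] ((624.971435546875, -214.18441772460938), 32.08674240112305) [ 593.85078399 -246.03820394  166.10155039] [ 647.86478179 -182.65865061  173.87258413]
[ -2.14728653 157.72377864 170.6855458  173.48118687 208.42756457]
245 [22, 24, 43, 64, 62, 35, 19, 17, 15, 17, 24, 14, 20, 17, 18, 20, 19, 19, 18, 21, 18, 17, 18, 23, 15, 22, 21, 16, 17, 23, 66, 103, 98, 50, 38, 106, 168, 173, 169, 170, 172, 176]
250 [26, 48, 81, 103, 93, 48, 17, 16, 23, 14, 21, 18, 19, 21, 16, 21, 19, 23, 14, 21, 22, 18, 23, 18, 18, 20, 20, 19, 15, 20, 54, 97, 121, 156, 176, 184, 182, 182, 183, 183, 181, 180]
255 [29, 29, 61, 100, 101, 68, 26, 9, 8, 13, 16, 18, 25, 23, 22, 23, 23, 23, 24, 22, 26, 24, 23, 10, 13, 16, 14, 9, 18, 67, 136, 176, 184, 179, 182, 181, 180, 181, 182, 182, 181, 181]
258 [111, 105, 90, 85, 85, 66, 29, 3, 13, 11, 15,
[... 282 characters left out ...]
170, 169, 177, 181, 175, 173, 176, 182, 182, 183, 181, 183, 182]
271 [115, 113, 114, 113, 111, 107, 114, 124, 117, 97, 87, 97, 110, 120, 129, 137, 140, 139, 138, 142, 138, 138, 135, 132, 129, 124, 117, 126, 157, 168, 168, 164, 163, 175, 183, 183, 183, 183, 184, 182, 183, 182]
274 [107, 106, 107, 106, 103, 114, 132, 139, 140, 122, 95, 92, 107, 115, 120, 127, 127, 129, 148, 170, 162, 134, 130, 130, 127, 123, 126, 141, 156, 156, 154, 154, 159, 166, 181, 185, 183, 183, 184, 184, 182, 184]
290 [112, 111, 110, 110, 101, 87, 82, 86, 93, 102, 103, 108, 116, 112, 116, 120, 118, 127, 130, 122, 120, 132, 135, 136, 129, 131, 122, 112, 112, 109, 110, 104, 107, 121, 148, 179, 184, 183, 183, 182, 183, 183]
```

Cap and neck line up to within about 1 mm: the column gap is 1.3 px, against 1.4 px expected. Now I lower it to just above the lugs.

Emit:
play_rows(moves=[[0,0,0.008,0,0,0,30],[0,0,0.014,0,0,0,30],[0,0,0.018,0,0,0,30],[0,0,0.022,0,0,0,30],[0,0,0.026,0,0,0,30],[0,0,0.029,0,0,0,30],[0,0,0.029,0,0,0,30],[0,0,0.029,0,0,0,30]])

```text
t: 6.08
ee_pos: [619.5, -214.6, 118.5]
tool_rot: [-0.001, 3.141, -0.0]
ft_force: [-0.3, -0.0, -0.2]
opening: 50.9
grip_force: 62.5
```

Emit:
play_rows(moves=[[0,0,0.002,0,0,0,30],[0,0,0.003,0,0,0,30],[0,0,0.004,0,0,0,30],[0,0,0.004,0,0,0,30]])

```text
t: 6.58
ee_pos: [619.8, -214.7, 116.2]
tool_rot: [-0.002, 3.14, -0.001]
ft_force: [-1.6, 2.4, 7.8]
opening: 51.3
grip_force: 63.3
```

Emit:
play_rows(moves=[[0,0,0.001,0,0,0,30],[0,0,0.002,0,0,0,30],[0,0,0.002,0,0,0,30]])

```text
t: 6.95
ee_pos: [620.1, -214.8, 115.4]
tool_rot: [-0.002, 3.138, -0.002]
ft_force: [-3.7, 2.0, 12.4]
opening: 51.5
grip_force: 63.8
```

Emit:
play_rows(moves=[[0,0,0.001,0,0,0,30],[0,0,0.002,0,0,0,30],[0,0,0.002,0,0,0,30]])

```text
t: 7.32
ee_pos: [619.7, -214.6, 112.0]
tool_rot: [-0.001, 3.14, -0.001]
ft_force: [-0.5, 1.4, 2.6]
opening: 51.6
grip_force: 62.9
```

It snapped: the force fell from 12.4 to 2.6 N. I keep pressing it home.

Emit:
play_rows(moves=[[0,0,0.002,0,0,0,30],[0,0,0.004,0,0,0,30],[0,0,0.006,0,0,0,30],[0,0,0.008,0,0,0,30],[0,0,0.01,0,0,0,30],[0,0,0.012,0,0,0,30]])

```text
t: 8.07
ee_pos: [621.6, -215.7, 105.8]
tool_rot: [-0.004, 3.133, -0.007]
ft_force: [-10.0, 6.6, 36.7]
opening: 51.2
grip_force: 67.0
```

Emit:
play_rows(moves=[[0.001,0.0005,0,0,0,0,30],[0.002,0.001,0,0,0,0,30],[0.002,0.001,0,0,0,0,30],[0.002,0.001,0,0,0,0,30],[0.002,0.001,0,0,0,0,30],[0.002,0.001,0,0,0,0,30],[0.002,0.001,0,0,0,0,30],[0.002,0.001,0,0,0,0,30],[0.002,0.001,0,0,0,0,30],[0.002,0.001,0,0,0,0,30],[0.002,0.001,0,0,0,0,30],[0.002,0.001,0,0,0,0,30],[0.002,0.001,0,0,0,0,30],[0.002,0.001,0,0,0,0,30]])

```text
t: 9.82
ee_pos: [619.8, -214.7, 105.3]
tool_rot: [-0.003, 3.133, -0.007]
ft_force: [-7.3, 4.2, 28.3]
opening: 51.4
grip_force: 66.1
```

Emit:
play_rows(moves=[[0,0,-0.004,0,0,0,30],[0,0,-0.008,0,0,0,30],[0,0,-0.014,0,0,0,30],[0,0,-0.022,0,0,0,30],[0,0,-0.032,0,0,0,30],[0,0,-0.044,0,0,0,30],[0,0,-0.056,0,0,0,30],[0,0,-0.068,0,0,0,30],[0,0,-0.08,0,0,0,30],[0,0,-0.09,0,0,0,30],[0,0,-0.098,0,0,0,30],[0,0,-0.104,0,0,0,30],[0,0,-0.108,0,0,0,30],[0,0,-0.108,0,0,0,30],[0,0,-0.108,0,0,0,30],[0,0,-0.108,0,0,0,30],[0,0,-0.108,0,0,0,30],[0,0,-0.108,0,0,0,30]])

```text
t: 12.08
ee_pos: [617.3, -213.5, 206.2]
tool_rot: [0.001, -3.141, -0.0]
ft_force: [0.6, 0.5, -2.9]
opening: 51.4
grip_force: 62.9
```

```bash
python3 - <<'E'
from station import arm, grab_frame
import cv2
p,d=grab_frame("scene"); cv2.imwrite("pics/s3.png",cv2.resize(p[130:330,180:380,::-1],None,fx=3,fy=3))
s=arm.observe(); print(s["ee_pos"],s["opening"],s["ft_force"],s["ft_torque"])
E
```

```text
[ 617.34021019 -213.5324919   206.2392087 ] 51.582265488587005 [-0.62062415  1.3488734  -2.64241358] [ 0.03170636  0.00125568 -0.0312134 ]
```

View pics/s3.png

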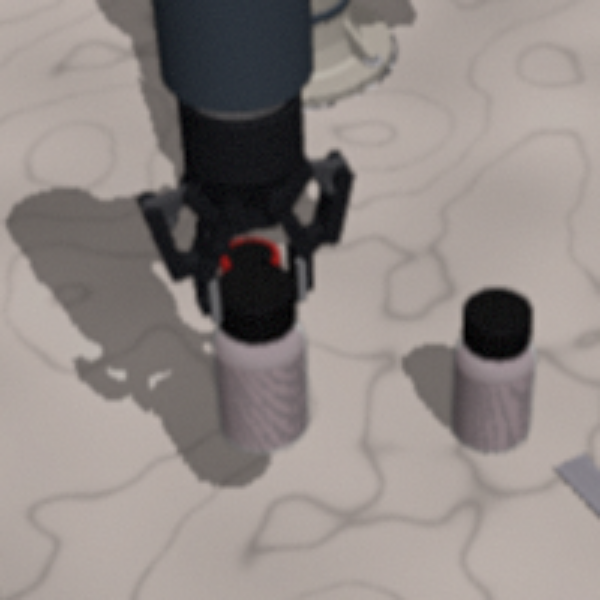

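The shaker hangs upright from its cap (around pixel (262,350) in the crop), about 100 mm up, with its weight on the wrist and no gap under the cap.

```bash
python3 -c "
from station import order; print(order.sign_off())"
```

```text
the job is handed in; nothing more can be done
None
```

The cap snapped on and was pressed home with about 30 N for over 1.5 s; I handed the job in with the shaker held upright by its cap, still and about 10 cm clear of the counter.

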